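# Put the clay tools away in the bolted tool case

## Robot

A 6-joint arm with a two-finger parallel gripper is mounted at the origin on the work surface. World frame = base frame: x ahead of the robot, y to its left, z up, the work surface at z = 0. Lengths are in m, angles in rad, forces in N, time in s.
With the tool pointing down it reaches from about 0.225 to 0.725 m from the base axis. Payload 3.1 kg.
Tool frame: the origin (TCP) lies midway between the tips of the shut fingers; the grasp point (between the pads) lies 19 mm behind it (arm.pinch_z is the distance from the TCP to the grasp point, in m); z points along the fingers, x is the direction in which the jaws open and shut, and the axes are right-handed (so a half turn about z gives the same grasp; the last joint's range is limited). The gripper opens to 85 mm and grips with 20 to 120 N. Pads are 22 mm wide; open, the fingers measure 114 mm over their backs; the gripper's body (76 mm by 85 mm) begins 54 mm behind the grasp point. The pads swing forward as they close: fully open they stand 13 mm farther back than shut.
Start: joints at [1.136, 0.048, 0.099, 1.622, 0, 1.443], TCP at [0.159, 0.5, 0.231] pointing down, gripper open.
Joint ranges: [-2.91, 2.91], [-0.99, 1.94], [-1.21, 1.42], [-2.12, 2.29], [-1.49, 1.47], [-3.14, 3.14]. Speed limits (rad/s): [2.79, 2.79, 3.14, 3.14, 3.14, 3.14].

## Interface

Orientations are given as a unit quaternion [x, y, z, w].
In Python, from cell import arm, optics, job gives the robot as it stands.
- The arm moves only by the shell command python3 -m pendant 'ROWS' [OPENING] [FORCE]. ROWS is JSON, one flat list of numbers, 6 for each row, row after row: the shift along the world's x, y, z in mm, then the turn, a rotation vector about the world's x, y, z in degrees. In form: [tx, ty, tz, ax, ay, az, tx, ty, tz, ax, ay, az, ...]. A call has 1 to 12 rows; each row shifts and turns the commanded pose from where the row before left it; what a row does not reach is not made up. A row lasts 1/10 s, in which the tool goes at most 50 mm and 8.59 degrees, less where a joint would pass 70% of its speed; a pose out of reach is approached as far as the arm can. A call with a gripper value outside its range is refused whole. OPENING is the finger opening in mm, from 0 to 85.4, set as the call begins (- or left out, the last holds). The fingers move at their own pace and stop on an object; FORCE is the grip in N (left out, the last holds). Time passes only in rows, so rows that do not move let the fingers close. It gives the time, the measured TCP pose, the force and the opening at its end, in the units of the state.
- arm.state(): the state, without advancing time (a new reading comes with each control period).
- optics.camera(name): name is "side" or "top"; returns a dict with "frame" (400x640x3 uint8, red, green, blue), "z_map" (400x640 float32, m along the optical axis (not along the pixel's ray), 0 where there is no reading), "fx", "fy", "cx", "cy" (pixels), "R" (3x3) and "t" (3): a world point X has camera coordinates R X + t. Camera axes: x right, y down, z forward; pixel columns grow to the right and rows downward; lengths in m; the calibration is good to about 2 mm. A picture is of the moment at which its call begins.
- job.job_done(): hands the job in, once; it reports no verdict.
The state is a dict: "time": time; "qpos": joint angles; "joint_vel": joint speeds; "joint_torque": joint torques, N m; "position": TCP position; "eef_rot": TCP orientation; "force": force on the tool from outside, world axes, zero at the start; "ft_torque": the same for the moment, N m; "width": finger opening in m.
Only numpy, scipy, OpenCV 4.12 (cv2) and the standard library are available. Lean on these libraries where they do the work, as an engineer would, in place of code of your own. Each camera call takes 0.05 s, during which the arm holds its last target.

## Task

Slide the bolt on the blue tool case fully back to free its lid, then lift the lid by its black knob until it stands upright, and leave it open. Put the three loose clay tools lying on the table (the flat rib, the loop tool and the stamp) into the case, each wholly inside the compartment that already holds a tool of its kind (rib with rib, long-handled tool with long-handled tool, stamp with stamp), lowering each one in rather than dropping it. Do not shift the cones, pots, jar and pebble standing about.

Things in the scene. Friction and masses are not known exactly. Their poses are not given: they have to be found in the camera images.
- box: The blue steel tool case, fixed to the table, 180 (x) by 330 (y) by 55 mm high without lid, walls and floor 5 mm. Origin: centre of its underside, on the table; x points to the hinge side, away from the robot, y to the case's left, z up. Two dividers as high as the walls make three compartments side by side along y, each 170 (x) by 103 mm (y) inside.
- comp_left (a point): Centre of the left compartment's floor (5 mm above the table, 108 mm to +y of the case's centre); axes as the case.
- comp_middle (a point): Centre of the middle compartment's floor.
- comp_right (a point): Centre of the right compartment's floor (108 mm to -y of the case's centre).
- bolt (a joint): Sliding bolt along the front of the case, m: near 0 (up to 0.005) shot, its bar lies over a steel lug of the lid and holds it shut; it slides along the case's +y to its stop at 0.035, fully back. It is clear of the lug beyond 0.016. Stays where it is left; about 2 N of friction.
- bolt_pin (a point): Top of the upright steel pin by which the bolt is slid: 12 mm thick, standing 34 mm clear above the 10 mm wide bar, which runs along y just beneath it and whose top is 73 mm above the table. Moves with the bolt; axes as the case. It stands 11 mm in front of the case's front edge and, shot, 105 mm to +y of the case's middle.
- lid (a joint): Lid angle, rad: 0 shut, 1.57 upright, stop at 1.75. A stiff hinge: it stays at any angle; lifting takes about 6 N at the knob.
- lid_knob (a point): Centre of the lid's black knob: a drum 28 mm long along the hinge line (case y) and 20 mm thick on a thin stem, its centre 30 mm above the lid's top face, 15 mm behind the lid's front edge. Held by its two flat ends it can turn between the fingers as the lid swings; with the lid upright the knob is on its far (+x) side. Axes of the lid.
- lid_hinge (a point): Middle of the hinge line, on the case's far top edge; the line runs along y. From it the knob's centre lies 165 mm towards the front (-x of the lid) and 38 mm up with the lid shut. The lid is 8 mm thick.
- rib: Loose tool: flat light-wood throwing rib with round ends, 70 (x) by 36 (y) by 9 mm thick with a dark spot in its middle, lying flat. Origin: centre of its underside.
- loop_tool: Loose tool: long-handled loop tool lying flat, wooden handle 90 (x) by 15 by 14 mm high, and a brass ferrule and steel wire loop beyond it towards +x. Origin: middle of the handle's underside; it reaches 45 mm to -x and 86 mm to +x of it.
- loop_end (a point): Far end of the loop tool's wire loop.
- stamp: Loose tool: turned wooden clay stamp standing on its 34 mm round foot, 46 mm high, waist 18 mm, round top knob 26 mm thick from 33 to 44 mm up. Origin: centre of its foot.
- case_rib: A rectangular wooden rib, 56 (x) by 38 by 8 mm, already in one compartment. Which compartment holds which kind varies; each tool in the case lies about 42 mm behind (+x of) its compartment's centre and 19 mm to its left (+y). Origin: centre of its underside.
- case_knife: A wooden modelling knife, the long-handled tool already in the case, 80 (x) by 12 by 12 mm. Origin: middle of its underside.
- case_stamp: A square-footed wooden stamp already in the case, foot 32 by 32 mm, 44 mm high. Origin: centre of its foot.
- cone_a: Bystander: a brown pine cone, 44 mm across, 46 high. Origin: centre of its underside.
- cone_b: Bystander: another such pine cone. Origin: centre of its underside.
- cup: Bystander: a white ceramic cup, 68 mm across, 70 high. Origin: centre of its underside.
- pinch_pot: Bystander: a terracotta pinch pot, 90 mm across, 45 high. Origin: centre of its underside.
- glaze_jar: Bystander: a white jar, 60 mm across, 85 high. Origin: centre of its underside.
- pebble: Bystander: a grey pebble, 40 mm across, 19 high. Origin: centre of its underside.
Not all that is in view belongs to the job. What is shaped like the loop_tool but pink or red is not meant.

How it is judged:
On the way, in this order (a step that is already met when the one before it is completed fails the run):
1. the bolt is slid back, clear of the lid (value of joint bolt above 0.025 m), for 0.1 s.
2. the lid is lifted upright (value of joint lid above 1.3 rad), for 0.2 s.
At the end, for the whole second after the job is handed in: The bolt is back (over 25 mm of its 35), the lid stands open (over 1.3 rad), and the rib, loop tool (handle and loop) and stamp lie at rest inside the compartment that holds the tool of the same kind, below the rim (origins under 45 mm, loop end under 55 mm above the table) (value of joint bolt above 0.025 m and value of joint lid above 1.3 rad and ((y of rib in the frame of box between -0.1593 and -0.0573 m and x of rib in the frame of box between -0.085 and 0.085 m and z of each of rib, case_rib in the frame of box below 0.045 m and y of case_rib in the frame of box between -0.1593 and -0.0573 m and x of case_rib in the frame of box between -0.085 and 0.085 m) or (y of rib in the frame of box between -0.051 and 0.051 m and x of rib in the frame of box between -0.085 and 0.085 m and z of each of rib, case_rib in the frame of box below 0.045 m and y of case_rib in the frame of box between -0.051 and 0.051 m and x of case_rib in the frame of box between -0.085 and 0.085 m) or (y of rib in the frame of box between 0.0573 and 0.1593 m and x of rib in the frame of box between -0.085 and 0.085 m and z of each of rib, case_rib in the frame of box below 0.045 m and y of case_rib in the frame of box between 0.0573 and 0.1593 m and x of case_rib in the frame of box between -0.085 and 0.085 m)) and ((y of loop_tool in the frame of box between -0.1593 and -0.0573 m and x of loop_tool in the frame of box between -0.085 and 0.085 m and z of each of loop_tool, case_knife in the frame of box below 0.045 m and y of loop_end in the frame of box between -0.1593 and -0.0573 m and x of loop_end in the frame of box between -0.085 and 0.085 m and z of loop_end in the frame of box below 0.055 m and y of case_knife in the frame of box between -0.1593 and -0.0573 m and x of case_knife in the frame of box between -0.085 and 0.085 m) or (y of loop_tool in the frame of box between -0.051 and 0.051 m and x of loop_tool in the frame of box between -0.085 and 0.085 m and z of each of loop_tool, case_knife in the frame of box below 0.045 m and y of loop_end in the frame of box between -0.051 and 0.051 m and x of loop_end in the frame of box between -0.085 and 0.085 m and z of loop_end in the frame of box below 0.055 m and y of case_knife in the frame of box between -0.051 and 0.051 m and x of case_knife in the frame of box between -0.085 and 0.085 m) or (y of loop_tool in the frame of box between 0.0573 and 0.1593 m and x of loop_tool in the frame of box between -0.085 and 0.085 m and z of each of loop_tool, case_knife in the frame of box below 0.045 m and y of loop_end in the frame of box between 0.0573 and 0.1593 m and x of loop_end in the frame of box between -0.085 and 0.085 m and z of loop_end in the frame of box below 0.055 m and y of case_knife in the frame of box between 0.0573 and 0.1593 m and x of case_knife in the frame of box between -0.085 and 0.085 m)) and ((y of stamp in the frame of box between -0.1593 and -0.0573 m and x of stamp in the frame of box between -0.085 and 0.085 m and z of each of stamp, case_stamp in the frame of box below 0.045 m and y of case_stamp in the frame of box between -0.1593 and -0.0573 m and x of case_stamp in the frame of box between -0.085 and 0.085 m) or (y of stamp in the frame of box between -0.051 and 0.051 m and x of stamp in the frame of box between -0.085 and 0.085 m and z of each of stamp, case_stamp in the frame of box below 0.045 m and y of case_stamp in the frame of box between -0.051 and 0.051 m and x of case_stamp in the frame of box between -0.085 and 0.085 m) or (y of stamp in the frame of box between 0.0573 and 0.1593 m and x of stamp in the frame of box between -0.085 and 0.085 m and z of each of stamp, case_stamp in the frame of box below 0.045 m and y of case_stamp in the frame of box between 0.0573 and 0.1593 m and x of case_stamp in the frame of box between -0.085 and 0.085 m)) and linear speed of each of rib, loop_tool, stamp below 0.02 m/s); the robot touches nothing.
It fails at once if the lid is forced up against the bolt (value of joint lid above 0.1 rad and value of joint bolt below 0.012 m).
It fails at once if a loose tool is dropped (falls faster than 0.9 m/s, about 40 mm) ((linear speed of rib above 0.9 m/s and contact force between the fingers and rib below 0.05 N) or (linear speed of loop_tool above 0.9 m/s and contact force between the fingers and loop_tool below 0.05 N) or (linear speed of stamp above 0.9 m/s and contact force between the fingers and stamp below 0.05 N)).
It fails at once if a bystander is shifted more than 40 mm (distance of any of cone_a, cone_b, cup, pinch_pot, glaze_jar, pebble from where it was at the start of the episode above 0.04 m).
It also fails if it takes over 72 s, if anything falls off the work surface, if the arm or the gripper's body presses on something with over 40 N, if the wrist force passes 120 N, or if a joint passes its speed limit or range.

## Working session

There is one attempt and no reset: what is moved stays moved. The work goes in short steps, Python scripts to look and compute and a shell command to move; the robot and the scene stay as the last step left them, time stands still between calls to the robot, and variables do not carry over. Pictures are saved under pics/ and viewed, and the job is handed in when it is done.

```bash
ls; mkdir -p pics; cat > h.py <<'E'
from cell import arm, optics, job
import numpy as np, cv2
def shot(name,fn):
    c=optics.camera(name); cv2.imwrite(f'pics/{fn}.png',cv2.cvtColor(c['frame'],cv2.COLOR_RGB2BGR)); np.savez(f'{fn}.npz',**{k:np.array(c[k]) for k in c}); return c
def load(fn): return dict(np.load(f'{fn}.npz'))
def cloud(c):
    z=c['z_map']; v,u=np.mgrid[:z.shape[0],:z.shape[1]]
    P=np.stack([(u-c['cx'])/c['fx']*z,(v-c['cy'])/c['fy']*z,z],-1)
    W=(P-c['t'])@c['R']; W[z==0]=np.nan; return W
E
python3 - <<'E'
from h import *
print(arm.state())
for n in('top','side'):
    c=shot(n,n+'0'); print(n,c['fx'],-c['R'].T@c['t'],c['R'][2])
E
```

```text
pics
{'time': 0.0, 'qpos': array([1.13621117e+00, 4.87265981e-02, 9.75600415e-02, 1.62201176e+00,
       2.73166991e-06, 1.44299713e+00]), 'joint_vel': array([ 0.00145096, -0.00012988, -0.0004633 , -0.00114704,  0.00022204,
        0.00071183]), 'joint_torque': array([ 7.02322654e-05, -3.38780594e+01,  3.20016897e+01,  2.00713350e-02,
       -2.01800526e-04, -6.84736150e-06]), 'position': array([0.15829182, 0.4999087 , 0.23011079]), 'eef_rot': array([ 8.06843970e-01,  5.90763396e-01, -1.04344688e-03,  5.74189359e-04]), 'force': array([-0.60430409,  0.05069443, -0.53437748]), 'ft_torque': array([0.01312841, 0.03736204, 0.00957034]), 'width': 0.08540829358417962}
top 493.4109036450834 [0.28576196 0.01098588 1.30842129] [ 0.15063284 -0.00270334 -0.98858608]
side 499.72326393792827 [-0.23924666 -1.02305658  0.99639092] [ 0.45558971  0.67748796 -0.57744963]
```

View pics/top0.png

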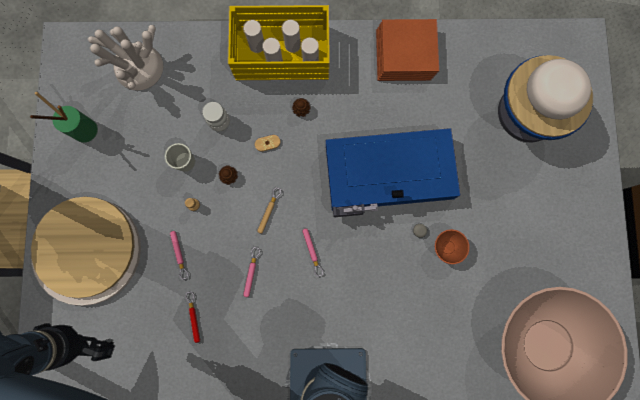

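View pics/side0.png

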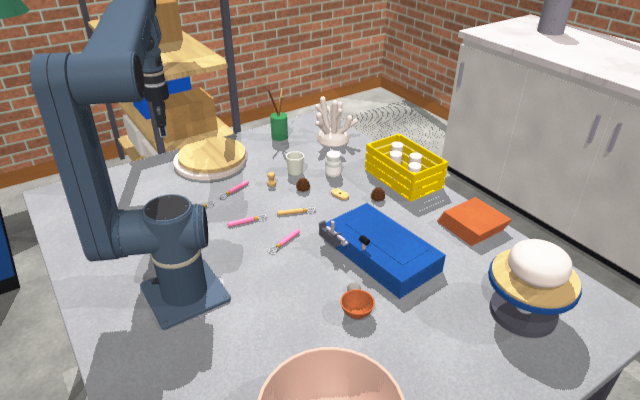

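The top view shows the case at about (393,170), its bolt at (350,210) and the knob at (398,193). The rib is at (267,143), the loop tool at (270,211) and the stamp at (191,204). The cones are at (228,174) and (301,106), and the pebble and pinch pot are at (420,230) and (452,246).

```bash
python3 - <<'E'
from h import *
c=load('top0');W=cloud(c);im=c['frame'].astype(int);hsv=cv2.cvtColor(c['frame'],cv2.COLOR_RGB2HSV)
blue=(hsv[...,0]>105)&(hsv[...,0]<125)&(hsv[...,1]>150)
m=blue&(W[...,2]>.05)
n,l,s,_=cv2.connectedComponentsWithStats(m.astype(np.uint8))
k=1+np.argmax(s[1:,4]);print(s[k])
top=(l==k)&(W[...,2]>.056)
print('lid z',np.nanmedian(W[top][:,2]))
r=cv2.minAreaRect((W[top][:,:2]*1000).astype(np.float32));print('lid rect',r,cv2.boxPoints(r))
# knob: above lid
y0,x0,h,w=s[k][1],s[k][0],s[k][3],s[k][2]
roi=np.zeros_like(m);roi[120:220,320:465]=1
kn=roi&(W[...,2]>.085); 
n,l,s,_=cv2.connectedComponentsWithStats(kn.astype(np.uint8))
for i in range(1,n):
    if s[i,4]>8: P=W[l==i]; print('high',s[i],P.mean(0),P.min(0),P.max(0))
bolt=roi&(W[...,2]>.03)&~blue
n,l,s,_=cv2.connectedComponentsWithStats(bolt.astype(np.uint8))
for i in range(1,n):
    if s[i,4]>8: P=W[l==i]; print('nb',s[i],P.mean(0),P.min(0),P.max(0))
# tools
for nm,(x,y,ww,hh) in dict(rib=(248,128,38,30),loop=(252,182,36,56),stamp=(178,190,26,26)).items():
    S=np.s_[y:y+hh,x:x+ww]; z=W[S][...,2]; mm=(z>.004)
    if nm=='loop': mm=(z>.004)
    n,l,s,_=cv2.connectedComponentsWithStats(mm.astype(np.uint8));k=1+np.argmax(s[1:,4]);P=W[S][l==k]
    r=cv2.minAreaRect((P[:,:2]*1000).astype(np.float32))
    d=P[:,:2]-P[:,:2].mean(0);_,_,V=np.linalg.svd(d,full_matrices=False)
    print(nm,s[k],P.mean(0),P[:,2].max(),r,'axis',np.degrees(np.arctan2(V[0,1],V[0,0])))
for nm,(u,v) in dict(ca=(228,174),cb=(301,106),cup=(178,155),jar=(213,114),pp=(452,246),peb=(420,230)).items(): print(nm,W[v,u])
# enlarged crop
cv2.imwrite('pics/crop1.png',cv2.resize(cv2.cvtColor(c['frame'],cv2.COLOR_RGB2BGR)[90:250,160:480],None,fx=2.5,fy=2.5,interpolation=cv2.INTER_CUBIC))
cv2.imwrite('pics/crop2.png',cv2.resize(cv2.cvtColor(load('side0')['frame'],cv2.COLOR_RGB2BGR)[150:300,250:450],None,fx=4,fy=4,interpolation=cv2.INTER_CUBIC))
E
```

```text
[ 326  129  134   78 8556]
lid z 0.062952020661621
lid rect ((554.0292358398438, -170.02154541015625), (180.14918518066406, 328.5276794433594), 4.679126262664795) [[ 450.85495    -13.653048 ]
 [ 477.65475   -341.0858   ]
 [ 657.2035    -326.39005  ]
 [ 630.4037       1.0426941]]
high [392 190  12   8  93] [ 0.47859315 -0.17644612  0.09956889] [ 0.4698759  -0.19082489  0.0897337 ] [ 0.48922038 -0.16236547  0.10714932]
high [353 205   5   6  22] [ 0.44336814 -0.06941142  0.10370708] [ 0.43866862 -0.07499997  0.08633901] [ 0.45020254 -0.06503635  0.10888143]
nb [448 128   4   7   9] [ 0.65091837 -0.32581003  0.06086753] [ 0.64181516 -0.32818906  0.05806484] [ 0.6578957  -0.32057173  0.06355094]
nb [392 190  11   8  68] [ 0.47871337 -0.17549341  0.10084115] [ 0.4698759  -0.18801137  0.09085024] [ 0.48757918 -0.16236547  0.10714932]
nb [332 203  46  14 403] [ 0.44334334 -0.06805128  0.06525272] [ 0.42887299 -0.13157179  0.03077942] [ 0.46076196 -0.01464674  0.10888143]
rib [  7   6  25  17 270] [0.63670668 0.1586846  0.00792625] 0.014602588541191596 ((637.06201171875, 158.65663146972656), (37.24638366699219, 66.69522094726562), 18.39622688293457) axis 104.47193990671698
loop [  6   7  18  45 217] [0.43964532 0.15762088 0.01154989] 0.018582699405628154 ((448.64288330078125, 154.76043701171875), (16.907413482666016, 122.80575561523438), 69.79642486572266) axis 158.99025872226488
stamp [  7   8  15  13 150] [0.4674606  0.35055739 0.02961506] 0.05181769105833894 ((468.2918701171875, 351.62310791015625), (27.83965492248535, 32.87715530395508), 74.18888854980469) axis 153.84580858116902
ca [0.54257939 0.25577801 0.04385269]
cb [0.72713598 0.06513022 0.04045845]
cup [0.60309398 0.39866759 0.00840424]
jar [0.69259923 0.29019642 0.08289284]
pp [ 0.35256729 -0.33016217  0.00645803]
peb [ 0.39453462 -0.24554484  0.01649027]
```

View pics/crop1.png

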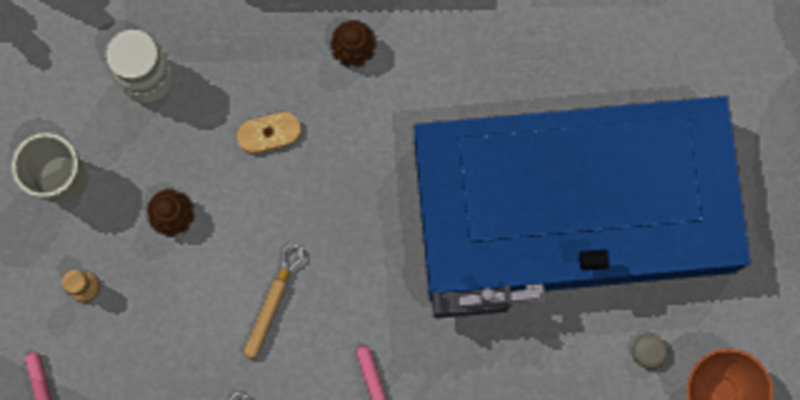

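View pics/crop2.png

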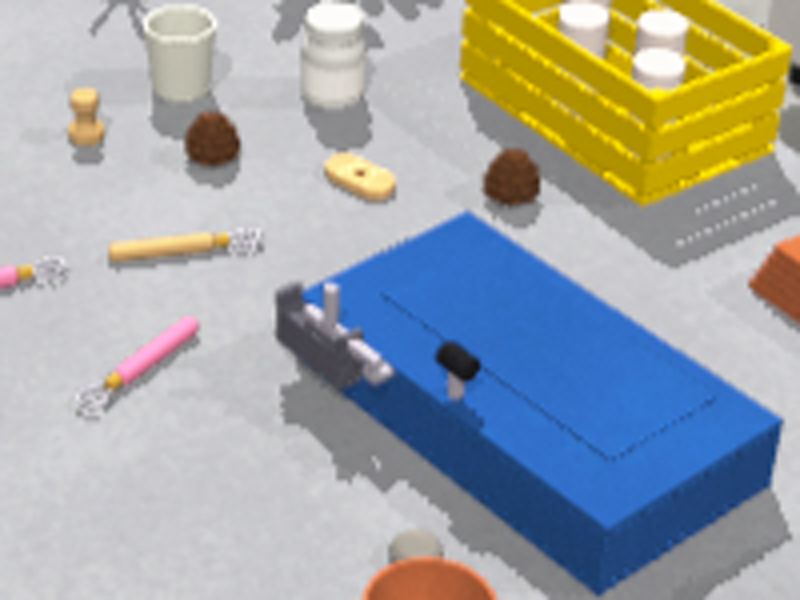

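```bash
python3 -m pendant '[10,-20,0,0,0,2,19,-38,0,0,0,2,19,-38,0,0,0,2,19,-38,0,0,0,2,19,-38,0,0,0,2,19,-38,0,0,0,2,19,-38,0,0,0,2,19,-38,0,0,0,2,19,-38,0,0,0,2,19,-38,0,0,0,2,19,-38,0,0,0,2,19,-38,0,0,0,0]' 50 20
python3 -c "
from h import *
s=arm.state();print(s['qpos']);from scipy.spatial.transform import Rotation as R;print(R.from_quat(s['eef_rot']).as_matrix())"
```

```text
time: 1.3
position: [0.3778, 0.0608, 0.231]
eef_rot: [0.679, 0.734, 0.0, -0.0]
force: [1.4, 0.2, -0.6]
width: 0.0499
[-1.64153269e-02 -3.22515203e-01 -2.32931458e-01  1.66051402e+00
  2.06884973e-04 -9.38902782e-02]
[[-7.73974409e-02  9.97000310e-01 -1.30536441e-04]
 [ 9.97000295e-01  7.73974671e-02  2.09055840e-04]
 [ 2.18531927e-04 -1.13964483e-04 -9.99999970e-01]]
```

```bash
python3 -m pendant '[16,-32,0,0,0,0,17,-33,0,0,0,0,17,-33,0,0,0,0,16,-33,0,0,0,0,0,0,-30,0,0,0,0,0,-30,0,0,0,0,0,-30,0,0,0,0,0,-20,0,0,0,0,0,0,0,0,0]' 50 20
python3 -c "
from h import *
c=shot('side','s1');cv2.imwrite('pics/s1c.png',cv2.resize(cv2.imread('pics/s1.png')[150:300,250:450],None,fx=4,fy=4))"
```

```text
time: 2.2
position: [0.4404, -0.0676, 0.1171]
eef_rot: [0.679, 0.734, -0.002, -0.004]
force: [-0.6, 0.3, -0.0]
width: 0.0501
```

View pics/s1c.png

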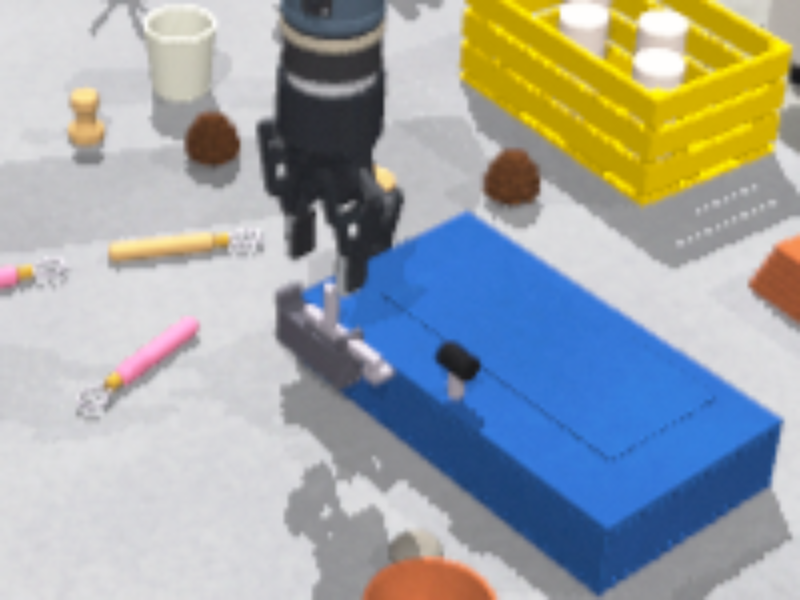

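The side crop shows the fingers open above and on either side of the pin, which is at crop (330,300). I'll lower onto it and grip.

```bash
python3 -m pendant '[1,0,-17,0,0,0,0,0,-17,0,0,0,0,0,0,0,0,0]' 50 20;  python3 -m pendant '[0,0,0,0,0,0,0,0,0,0,0,0,0,0,0,0,0,0,0,0,0,0,0,0,0,0,0,0,0,0]' 0 20
```

```text
time: 2.55
position: [0.4438, -0.0682, 0.0867]
eef_rot: [0.679, 0.734, -0.0, -0.001]
force: [0.1, -0.7, -0.1]
width: 0.0497
time: 3.05
position: [0.4457, -0.069, 0.089]
eef_rot: [0.679, 0.734, 0.001, 0.001]
force: [-0.8, 1.2, 5.9]
width: 0.0104
```

```bash
python3 -m pendant '[0,0,2,0,0,0,0,6,0,0,0,0,-1,7,0,0,0,0,0,7,0,0,0,0,-1,7,0,0,0,0,-1,7,0,0,0,0,0,0,0,0,0,0]' 0 20
python3 -c "
from h import *
c=shot('side','s2');cv2.imwrite('pics/s2c.png',cv2.resize(cv2.imread('pics/s2.png')[150:300,250:450],None,fx=4,fy=4))"
```

```text
time: 3.75
position: [0.443, -0.0392, 0.0893]
eef_rot: [0.68, 0.733, -0.004, 0.006]
force: [7.0, -15.7, -7.8]
width: 0.0106
```

View pics/s2c.png

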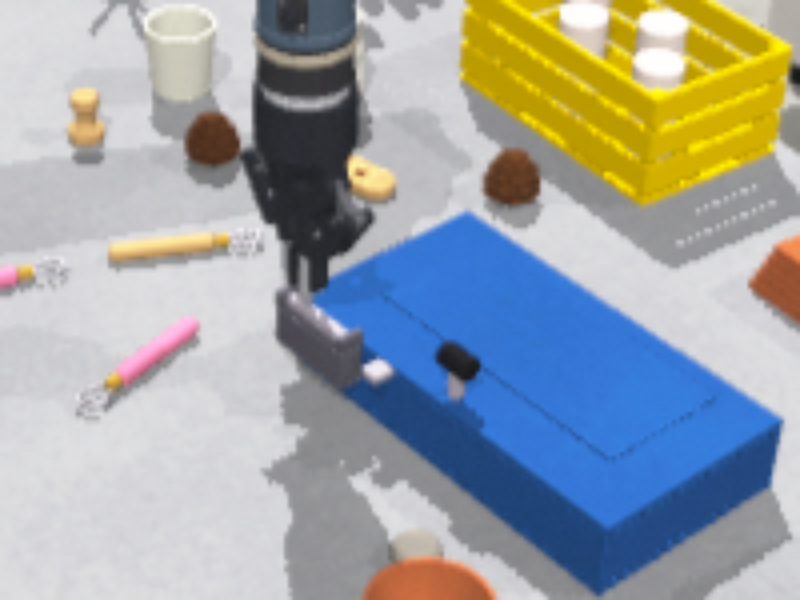

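The bolt is against its stop: the pin is now at the keeper's left end and the force shows a reaction of about 16 N. Next I release it and go to the knob.

```bash
python3 -m pendant '[0,-5,0,0,0,0,0,0,0,0,0,0,0,0,0,0,0,0,0,0,20,0,0,0,0,0,30,0,0,0,7,-28,0,0,0,0,9,-36,0,0,0,0,9,-36,0,0,0,0,9,-33,0,0,0,0,0,0,0,0,0,0,0,0,0,0,0,0]' 60 40
python3 -c "
from h import *
c=shot('side','s3');cv2.imwrite('pics/s3c.png',cv2.resize(cv2.imread('pics/s3.png')[150:300,250:450],None,fx=4,fy=4))
s=arm.state();print(s['position'],s['force'])"
```

```text
time: 4.9
position: [0.4751, -0.1721, 0.139]
eef_rot: [0.68, 0.734, 0.0, -0.001]
force: [-0.1, 0.2, 0.3]
width: 0.0598
[ 0.47500702 -0.1714865   0.13905075] [-1.15891341  0.3301336   0.17516157]
```

View pics/s3c.png

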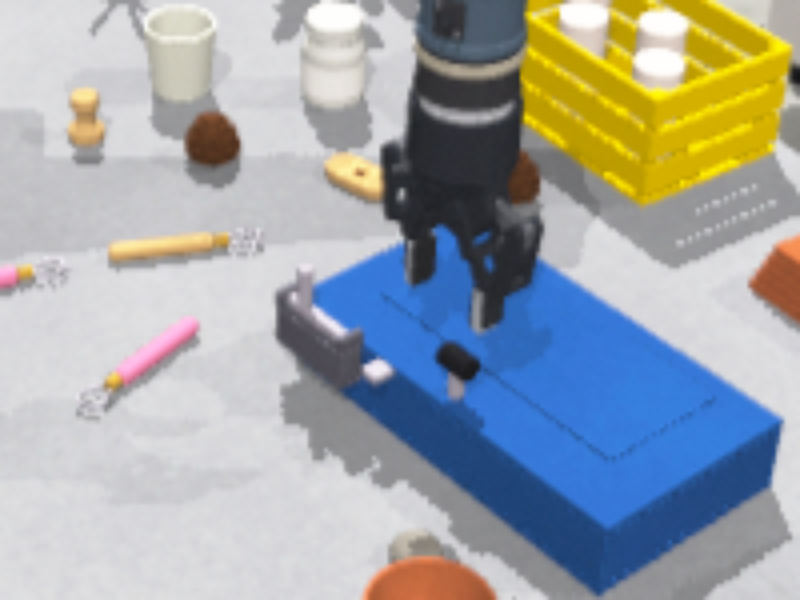

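The bolt stayed back and the open fingers are straddling the line above the knob (crop 460,360).

```bash
python3 -m pendant '[4,-5,-5,0,0,0,0,0,-20,0,0,0,0,0,-20,0,0,0,0,0,-20,0,0,0,0,0,0,0,0,0]' 60 40 && python3 -m pendant '[0,0,0,0,0,0,0,0,0,0,0,0,0,0,0,0,0,0,0,0,0,0,0,0,0,0,0,0,0,0]' 0 40
python3 -c "
from h import *
s=arm.state();print(s['position'],s['force'])
h=np.array([-165,38.]);f=lambda t:np.array([-165*np.cos(t)+38*np.sin(t),165*np.sin(t)+38*np.cos(t)])
t=np.linspace(0,1.52,15);d=np.diff([f(a) for a in t],axis=0)
for a,b in zip(t[1:],d): print(round(a,2),np.round([b[0]*.9967,b[0]*.0816,b[1]],1))"
```

```text
time: 5.45
position: [0.477, -0.1752, 0.0707]
eef_rot: [0.679, 0.734, -0.001, -0.003]
force: [-1.1, 0.5, -0.8]
width: 0.0598
time: 5.95
position: [0.4805, -0.1771, 0.0759]
eef_rot: [0.679, 0.734, 0.001, 0.001]
force: [-0.5, 4.2, 5.4]
width: 0.0273
[ 0.48046083 -0.17709207  0.07590385] [-0.54670216  4.17328309  5.40163491]
0.11 [ 5.1  0.4 17.7]
0.22 [ 6.9  0.6 17. ]
0.33 [ 8.7  0.7 16.1]
0.43 [10.4  0.9 15.1]
0.54 [12.   1.  13.9]
0.65 [13.4  1.1 12.5]
0.76 [14.7  1.2 11. ]
0.87 [15.8  1.3  9.3]
0.98 [16.7  1.4  7.5]
1.09 [17.4  1.4  5.7]
1.19 [17.9  1.5  3.7]
1.3 [18.2  1.5  1.8]
1.41 [18.3  1.5 -0.2]
1.52 [18.2  1.5 -2.2]
```

```bash
python3 -m pendant '[2,0,9,0,0,0,3,0,9,0,0,0,3,1,9,0,0,0,4,0,8,0,0,0,9,1,16,0,0,0,10,1,15,0,0,0,12,1,14,0,0,0]' 0 40
python3 -c "
from h import *
c=shot('side','s4');cv2.imwrite('pics/s4c.png',cv2.resize(cv2.imread('pics/s4.png')[100:300,250:500],None,fx=3,fy=3))
s=arm.state();print(s['position'],s['force'],s['width'])"
```

```text
time: 6.65
position: [0.5204, -0.1737, 0.1535]
eef_rot: [0.68, 0.734, -0.002, -0.002]
force: [-0.3, -0.5, -9.7]
width: 0.027
[ 0.52310537 -0.17348596  0.15615317] [-1.08796019  2.16743225 -5.52353488] 0.027050171432116205
```

View pics/s4c.png

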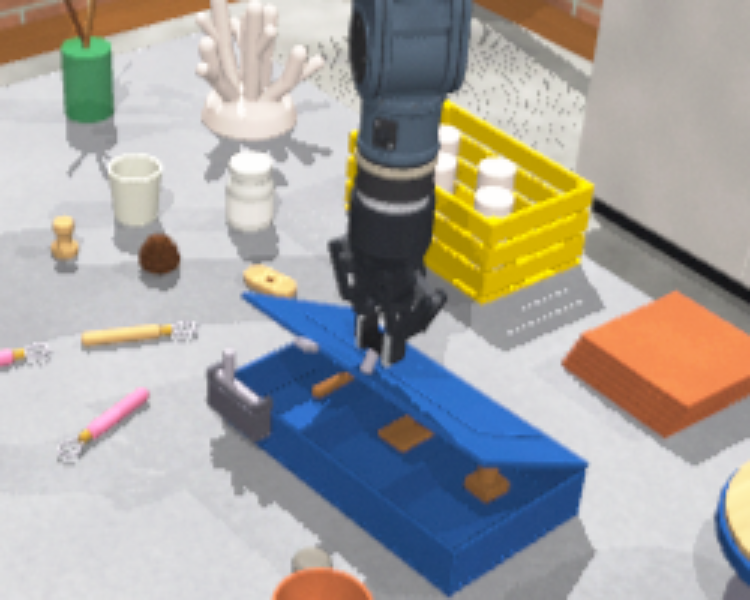

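The lid is lifting with the bolt back. The left compartment holds the knife, the middle one the rib and the right one the stamp.

```bash
python3 -m pendant '[13,1,13,0,0,0,15,1,11,0,0,0,16,1,9,0,0,0,17,1,8,0,0,0,17,2,6,0,0,0,18,1,4,0,0,0,18,2,2,0,0,0,18,1,0,0,0,0,18,2,-2,0,0,0,5,0,-1,0,0,0,0,0,0,0,0,0,0,0,0,0,0,0]' 0 40
python3 -c "
from h import *
c=shot('side','s5');cv2.imwrite('pics/s5c.png',cv2.resize(cv2.imread('pics/s5.png')[100:300,250:500],None,fx=3,fy=3))
s=arm.state();print(s['position'],s['force'],s['width'])"
```

```text
time: 7.9
position: [0.6774, -0.1606, 0.2057]
eef_rot: [0.679, 0.734, 0.001, -0.0]
force: [-0.7, 5.1, 1.7]
width: 0.0267
[ 0.677409   -0.16057385  0.20568032] [-1.92157063  4.88007113  2.08482504] 0.027234555275650236
```

View pics/s5c.png

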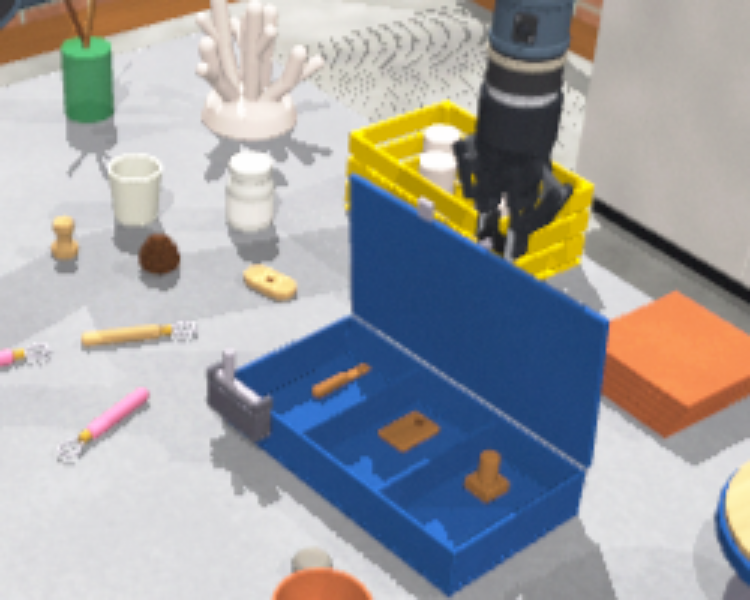

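The lid stands upright at about 1.5 rad. I'll release the knob and raise, and refine the tool poses from the first picture at the same time.

```bash
python3 -m pendant '[0,0,0,0,0,0,0,0,0,0,0,0,0,0,0,0,0,0,0,0,20,0,0,0,0,0,25,0,0,0,0,0,25,0,0,0,0,0,0,0,0,0]' 60 40
python3 - <<'E'
from h import *
c=load('top0');hsv=cv2.cvtColor(c['frame'],cv2.COLOR_RGB2HSV)
o=-c['R'].T@c['t']
def proj(u,v,z):
    d=np.stack([(u-c['cx'])/c['fx'],(v-c['cy'])/c['fy'],np.ones(len(u))],-1)@c['R']
    s=(z-o[2])/d[:,2];return (o+d*s[:,None])[:,:2]*1000
for nm,(x,y,w,h,z) in dict(rib=(248,128,38,30,.009),loop=(252,182,36,56,.012),stamp=(178,190,26,26,.038)).items():
    S=hsv[y:y+h,x:x+w]; m=(S[...,1]>90)&(S[...,2]>90)
    n,l,s,_=cv2.connectedComponentsWithStats(m.astype(np.uint8));k=1+np.argmax(s[1:,4])
    v,u=np.nonzero(l==k);P=proj(u+x,v+y,z)
    r=cv2.minAreaRect(P.astype(np.float32));d=P-P.mean(0);V=np.linalg.svd(d,full_matrices=False)[2][0]
    print(nm,s[k],P.mean(0),r,np.degrees(np.arctan2(V[1],V[0])))
    if nm=='stamp':
        from h import cloud
        W=cloud(c)[y:y+h,x:x+w].reshape(-1,3)*1000
        for lo,hi in((3,15),(30,42),(42,60)):
            q=W[(W[:,2]>lo)&(W[:,2]<hi)];print(lo,len(q),q.mean(0),q.min(0),q.max(0))
E
```

```text
time: 8.65
position: [0.679, -0.1627, 0.2796]
eef_rot: [0.68, 0.734, 0.002, 0.004]
force: [1.1, 0.4, 1.4]
width: 0.06
rib [  7   7  25  16 293] [635.52034556 158.72502391] ((635.4573364257812, 158.91574096679688), (35.93165969848633, 68.1598129272461), 14.081628799438477) 104.1590922099593
loop [  6  15  18  36 193] [436.67735954 158.8447825 ] ((438.8779602050781, 157.85545349121094), (14.288331031799316, 99.57707214355469), 67.36425018310547) 157.67903504470607
stamp [  7   8  14  13 120] [466.48971784 350.00657341] ((465.0901794433594, 350.11053466796875), (34.2935905456543, 31.476741790771484), 89.55243682861328) -119.74153914912903
3 85 [469.3466154  351.30858251   8.19446216] [440.53936865 330.3316202    3.05167863] [508.0146922  390.6891315   14.80774787]
30 19 [465.08239102 349.88649756  38.85247884] [457.05069359 340.98358423  34.91038919] [480.96975536 364.1070198   41.57064251]
42 67 [469.4407816  353.99637928  44.86646728] [456.5201687  341.77149279  42.1550357 ] [480.18699416 365.68901374  51.81769106]
```

```bash
python3 -m pendant '[-2,16,0,0,0,-6,-4,32,0,0,0,-8,-4,32,0,0,0,-8,-4,32,0,0,0,-8,-4,32,0,0,0,-8,-5,32,0,0,0,-8,-5,32,0,0,0,-8,-5,32,0,0,0,-8,-5,32,0,0,0,-8,-5,32,0,0,0,-8,0,18,0,0,0,-2.5,0,0,0,0,0,0]' 55 40
python3 -c "
from h import *
s=arm.state();print(s['position'],s['qpos']);from scipy.spatial.transform import Rotation as R;m=R.from_quat(s['eef_rot']).as_matrix();print(np.degrees(np.arctan2(m[1,0],m[0,0])),m[:,2])"
```

```text
time: 9.85
position: [0.634, 0.1629, 0.2732]
eef_rot: [0.992, 0.123, -0.0, -0.0]
force: [-0.1, -0.4, -0.1]
width: 0.0549
[0.63403545 0.16290083 0.27318805] [1.48928987e-01 4.33232605e-01 6.40191854e-01 1.77851413e+00
 3.80656678e-04 1.47324755e+00]
14.122136735425022 [-8.06642193e-04  2.63888961e-04 -9.99999640e-01]
```

```bash
python3 -m pendant '[2,-4,-35,0,0,0,0,0,-40,0,0,0,0,0,-40,0,0,0,0,0,-40,0,0,0,0,0,-40,0,0,0,0,0,-30,0,0,0,0,0,-18,0,0,0,0,0,-10,0,0,0,0,0,0,0,0,0,0,0,0,0,0,0]' 55 40
python3 -c "
from h import *
shot('top','t1');shot('side','s6');cv2.imwrite('pics/s6c.png',np.hstack([cv2.resize(cv2.imread('pics/s6.png')[120:220,280:400],None,fx=3.2,fy=3.2),cv2.resize(cv2.imread('pics/t1.png')[90:190,210:330],None,fx=3.2,fy=3.2)]))
s=arm.state();print(s['position'],s['force'])"
```

```text
time: 10.85
position: [0.6373, 0.1559, 0.0222]
eef_rot: [0.993, 0.121, 0.001, 0.0]
force: [-0.4, -0.2, 0.2]
width: 0.0551
[0.63819794 0.15642101 0.02347725] [0.17329992 0.588782   0.41960674]
```

View pics/s6c.png

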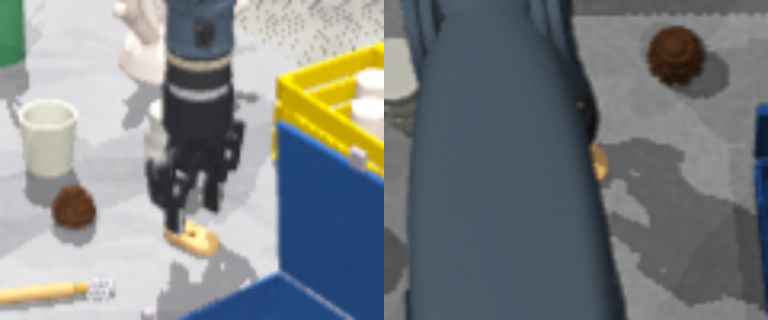

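The fingers straddle the rib's two long sides (left panel, 190,235), so I lower and close.

```bash
python3 -m pendant '[-1,2,-10,0,0,0,0,0,-8,0,0,0,0,0,-3,0,0,0,0,0,0,0,0,0,0,0,0,0,0,0]' 55 30;python3 -m pendant '[0,0,0,0,0,0,0,0,0,0,0,0,0,0,0,0,0,0,0,0,0,0,0,0,0,0,0,0,0,0]' 20 40
```

```text
time: 11.45
position: [0.6353, 0.1585, -0.0]
eef_rot: [0.993, 0.121, -0.0, 0.0]
force: [0.0, 0.3, 0.8]
width: 0.055
time: 11.95
position: [0.6362, 0.1585, 0.001]
eef_rot: [0.993, 0.121, 0.001, -0.0]
force: [0.6, 0.6, 2.9]
width: 0.0347
```

```bash
python3 -m pendant '[0,0,15,0,0,0,0,0,30,0,0,0,-15,-5,40,0,0,0,-30,-20,40,0,0,-1.5,-30,-20,20,0,0,-2,-7,-32,0,0,0,-2,-6,-32,0,0,0,-2,-6,-32,0,0,0,-2,-6,-32,0,0,0,0,-6,-32,0,0,0,0,-6,-32,0,0,0,0,-3,-32,0,0,0,0]' 20 40
python3 -m pendant '[-2,-32,0,0,0,0,0,-20,0,0,0,0,0,-10,0,0,0,0,0,0,0,0,0,0,0,0,0,0,0,0]' 20 40
python3 -c "
from h import *
shot('top','t2');shot('side','s7');cv2.imwrite('pics/s7c.png',cv2.resize(cv2.imread('pics/s7.png')[120:300,280:450],None,fx=3.2,fy=3.2));cv2.imwrite('pics/t2c.png',cv2.resize(cv2.imread('pics/t2.png')[70:230,300:480],None,fx=3.2,fy=3.2))
s=arm.state();print(s['position'],s['force'],s['width'])"
```

```text
time: 13.15
position: [0.5219, -0.1102, 0.1433]
eef_rot: [0.999, 0.039, 0.0, 0.0]
force: [0.1, -0.6, -0.1]
width: 0.0345
time: 13.65
position: [0.5206, -0.1703, 0.1426]
eef_rot: [0.999, 0.039, -0.0, -0.0]
force: [0.4, -0.2, -0.0]
width: 0.0343
[ 0.52078442 -0.16990865  0.14258842] [-0.47029308 -0.1022456  -0.46606039] 0.03428573911912177
```

View pics/s7c.png

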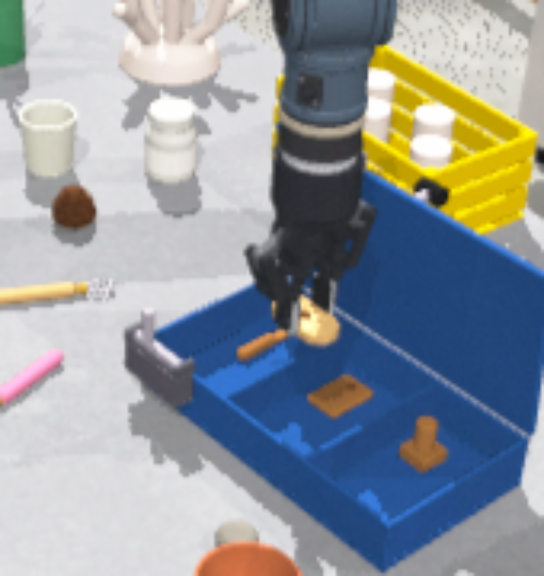

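View pics/t2c.png

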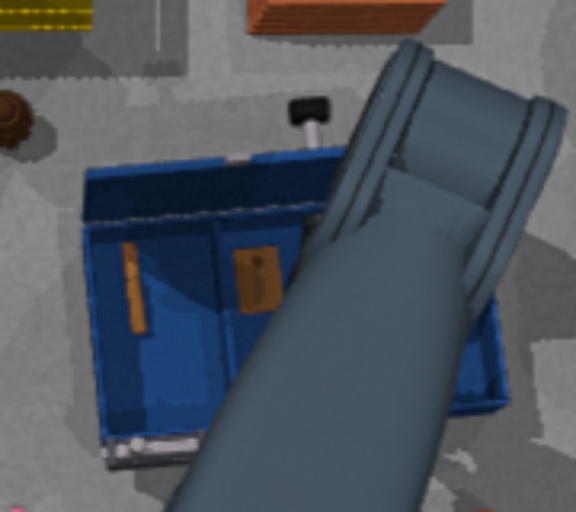

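The rib hangs level in the jaws over the middle compartment, and the left and right contents haven't changed. Lowering it now.

```bash
python3 -m pendant '[-2,-3,-10,0,0,0,0,0,-25,0,0,0,0,0,-25,0,0,0,0,0,-25,0,0,0,0,0,-20,0,0,0,0,0,-15,0,0,0,0,0,-10,0,0,0,0,0,-4,0,0,0,0,0,0,0,0,0,0,0,0,0,0,0]' 20 40
python3 -c "
from h import *
s=arm.state();print(s['position'],s['force'],s['width'])"
```

```text
time: 14.75
position: [0.5196, -0.1745, 0.0095]
eef_rot: [0.999, 0.039, 0.001, 0.0]
force: [0.7, -0.1, -0.5]
width: 0.0347
[ 0.51960302 -0.17449179  0.00949071] [ 0.68915224 -0.1117254  -0.54405536] 0.03466868450345032
```

```bash
python3 -m pendant '[0,0,-3,0,0,0,0,0,0,0,0,0,0,0,0,0,0,0]' 20 40
python3 -m pendant '[0,0,0,0,0,0,0,0,0,0,0,0,0,0,0,0,0,0,0,0,0,0,0,0,0,0,15,0,0,0,0,0,30,0,0,0,0,0,40,0,0,0,0,0,40,0,0,0,0,0,20,0,0,0,0,0,0,0,0,0]' 47 40
python3 -m pendant '[-4,16,0,0,0,5,-8,32,0,0,0,8,-8,32,0,0,0,8,-8,32,0,0,0,8,-8,32,0,0,0,8,-8,32,0,0,0,8,-8,32,0,0,0,8,-8,32,0,0,0,8,-8,32,0,0,0,2,-8,32,0,0,0,0,-4,28,0,0,0,0,0,0,0,0,0,0]' 40 30
python3 -c "
from h import *
shot('top','t3');shot('side','s8');cv2.imwrite('pics/s8c.png',cv2.resize(cv2.imread('pics/s8.png')[120:300,240:450],None,fx=3.2,fy=3.2));cv2.imwrite('pics/t3c.png',cv2.resize(cv2.imread('pics/t3.png')[70:250,220:480],None,fx=3,fy=3))
s=arm.state();print(s['position'],s['force'],s['width']);from scipy.spatial.transform import Rotation as R;m=R.from_quat(s['eef_rot']).as_matrix();print(np.degrees(np.arctan2(m[1,0],m[0,0])),m[:,2])"
```

```text
time: 15.05
position: [0.5195, -0.1745, 0.0061]
eef_rot: [0.999, 0.039, 0.001, 0.0]
force: [1.4, -0.7, 0.5]
width: 0.0344
time: 16.05
position: [0.5205, -0.1752, 0.1556]
eef_rot: [0.999, 0.038, 0.003, 0.002]
force: [0.7, 0.1, 1.2]
width: 0.0471
time: 17.25
position: [0.4364, 0.1601, 0.1488]
eef_rot: [0.831, 0.557, -0.002, -0.001]
force: [-0.1, 0.8, 0.2]
width: 0.04
[0.43738715 0.15781462 0.14910857] [ 0.69920728 -0.4633256   0.36195913] 0.03999413674723809
67.5099595201407 [-0.00294626 -0.00147715 -0.99999457]
```

View pics/s8c.png

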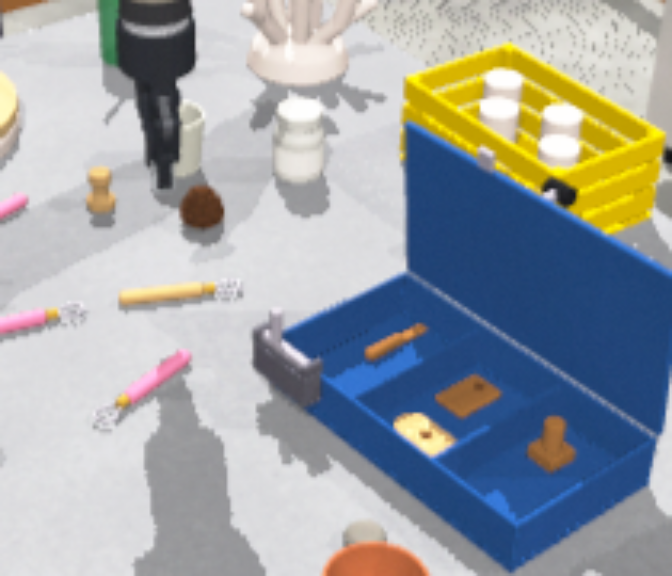

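View pics/t3c.png

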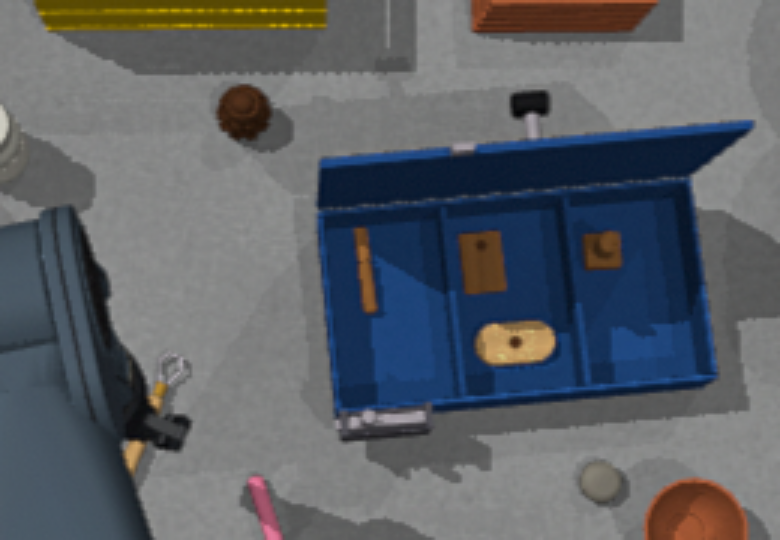

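The rib lies flat in the middle compartment next to the case rib. The gripper is over the loop tool's handle, so I lower and grip it.

```bash
python3 -m pendant '[2,0,-15,0,0,0,0,0,-35,0,0,0,0,0,-35,0,0,0,0,0,-30,0,0,0,0,0,-17,0,0,0,0,0,-10,0,0,0,0,0,-4,0,0,0,0,0,0,0,0,0,0,0,0,0,0,0]' 40 30
python3 -m pendant '[0,0,0,0,0,0,0,0,0,0,0,0,0,0,0,0,0,0,0,0,0,0,0,0,0,0,0,0,0,0]' 2 40
```

```text
time: 18.25
position: [0.4418, 0.1579, 0.0056]
eef_rot: [0.832, 0.555, 0.001, 0.0]
force: [0.1, -0.2, 0.6]
width: 0.0403
time: 18.75
position: [0.4419, 0.1582, 0.0058]
eef_rot: [0.832, 0.555, 0.001, 0.001]
force: [-0.8, -1.4, 7.1]
width: 0.0136
```

```bash
python3 -m pendant '[0,0,10,0,0,0,0,0,30,0,0,0,0,0,40,0,0,0,0,0,40,0,0,3,10,-20,30,0,0,4,12,-31,0,0,0,4,12,-31,0,0,0,4,12,-31,0,0,0,4,12,-31,0,0,0,4,11,-31,0,0,0,4,11,-31,0,0,0,0,11,-29,0,0,0,0]' 2 40
python3 -m pendant '[0,0,0,0,0,0,0,0,0,0,0,0,0,0,0,0,0,0]' 2 40
python3 -c "
from h import *
shot('top','t4');shot('side','s9');cv2.imwrite('pics/s9c.png',cv2.resize(cv2.imread('pics/s9.png')[120:300,240:450],None,fx=3.2,fy=3.2));cv2.imwrite('pics/t4c.png',cv2.resize(cv2.imread('pics/t4.png')[70:250,220:480],None,fx=3,fy=3))
s=arm.state();print(s['position'],s['force'],s['width']);from scipy.spatial.transform import Rotation as R;m=R.from_quat(s['eef_rot']).as_matrix();print(np.degrees(np.arctan2(m[1,0],m[0,0])),m[:,2])"
```

```text
time: 19.95
position: [0.5315, -0.0783, 0.1542]
eef_rot: [0.679, 0.734, -0.0, -0.001]
force: [0.2, 0.6, -0.7]
width: 0.0139
time: 20.25
position: [0.5311, -0.0763, 0.1542]
eef_rot: [0.679, 0.734, -0.0, -0.001]
force: [-0.4, -0.2, -0.3]
width: 0.0133
[ 0.53128513 -0.07600801  0.15443997] [0.62046204 0.04447838 0.0223523 ] 0.013802216295958783
94.50162456330851 [-4.95245318e-04  3.91461110e-04 -9.99999801e-01]
```

View pics/s9c.png

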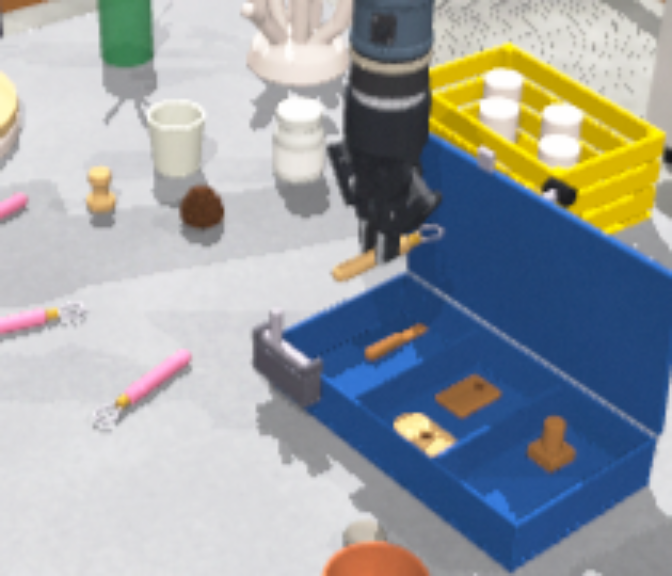

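View pics/t4c.png

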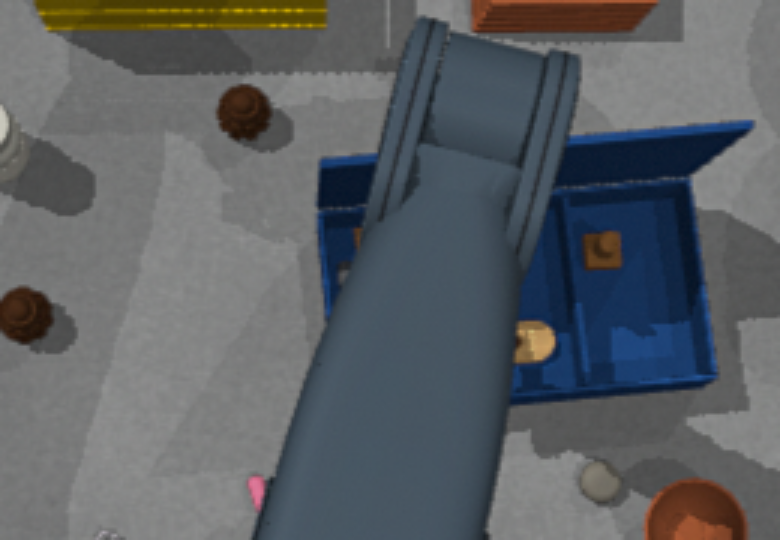

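```bash
python3 - <<'E'
from h import *
c=load('s9');o=-c['R'].T@c['t']
a=np.radians(4.68)
for n,(u,v) in dict(end=(378,192),rear=(344.5,205.5)).items():
    d=np.array([(u-c['cx'])/c['fx'],(v-c['cy'])/c['fy'],1])@c['R'];p=o+d*(.156-o[2])/d[2];q=p[:2]-[.554,-.170]
    print(n,p,'case',q[0]*np.cos(a)+q[1]*np.sin(a),-q[0]*np.sin(a)+q[1]*np.cos(a))
E
```

```text
end [ 0.60859131 -0.07822696  0.156     ] case 0.061897114283297056 0.08701292585242767
rear [ 0.48228977 -0.07967827  0.156     ] case -0.06410173298516803 0.09587146980448014
```

The loop tool hangs level along case x, with its ends at x −64 and +62 mm and y about 90 mm. That fits, so I lower it.

```bash
python3 -m pendant '[1,0,-10,0,0,0,0,0,-25,0,0,0,0,0,-25,0,0,0,0,0,-25,0,0,0,0,0,-25,0,0,0,0,0,-15,0,0,0,0,0,-10,0,0,0,0,0,-5,0,0,0,0,0,-3,0,0,0,0,0,0,0,0,0,0,0,0,0,0,0]' 2 40
python3 -c "
from h import *
s=arm.state();print(s['position'],s['force'],s['width'])"
```

```text
time: 21.45
position: [0.5336, -0.0774, 0.0125]
eef_rot: [0.679, 0.734, 0.0, 0.001]
force: [-0.1, -0.7, 0.2]
width: 0.0136
[ 0.53362532 -0.07736291  0.01254199] [-0.05434694 -0.73684512  0.19022032] 0.01355582677845169
```

```bash
python3 -m pendant '[0,0,-2,0,0,0,0,0,0,0,0,0]' 2 40
python3 -m pendant '[0,0,0,0,0,0,0,0,0,0,0,0,0,0,0,0,0,0,0,0,10,0,0,0,0,0,30,0,0,0,0,0,40,0,0,0,0,0,40,0,0,0,0,0,30,0,0,0,0,0,0,0,0,0]' 28 40
python3 -m pendant '[-3,18,0,0,0,0,-6,38,0,0,0,0,-6,38,0,0,0,0,-6,38,0,0,0,0,-6,38,0,0,0,0,-6,38,0,0,0,0,-6,38,0,0,0,0,-6,38,0,0,0,0,-6,38,0,0,0,0,-6,38,0,0,0,0,-6,38,0,0,0,0,-2,33,0,0,0,0]' 50 30
python3 -m pendant '[0,0,0,0,0,0,0,0,0,0,0,0,0,0,0,0,0,0]' 50 30
python3 -c "
from h import *
shot('top','t5');shot('side','s10');cv2.imwrite('pics/s10c.png',cv2.resize(cv2.imread('pics/s10.png')[100:300,240:450],None,fx=2.9,fy=2.9));cv2.imwrite('pics/t5c.png',cv2.resize(cv2.imread('pics/t5.png')[70:270,140:480],None,fx=2.3,fy=2.3))
s=arm.state();print(s['position'],s['force'],s['width'])"
```

```text
time: 21.65
position: [0.5339, -0.0774, 0.0108]
eef_rot: [0.679, 0.734, 0.001, 0.001]
force: [-0.1, 1.0, 3.9]
width: 0.0133
time: 22.55
position: [0.5362, -0.078, 0.1665]
eef_rot: [0.679, 0.734, 0.003, 0.005]
force: [0.2, -0.2, 0.7]
width: 0.0282
time: 23.75
position: [0.4664, 0.3556, 0.1588]
eef_rot: [0.679, 0.734, -0.001, -0.0]
force: [-0.0, 0.2, -0.8]
width: 0.0499
time: 24.05
position: [0.4676, 0.353, 0.159]
eef_rot: [0.68, 0.734, -0.001, 0.0]
force: [-0.0, -0.1, 0.2]
width: 0.05
[0.46792101 0.35272799 0.15939718] [ 0.15187302 -0.17092688  0.33994738] 0.05005433509544289
```

View pics/s10c.png

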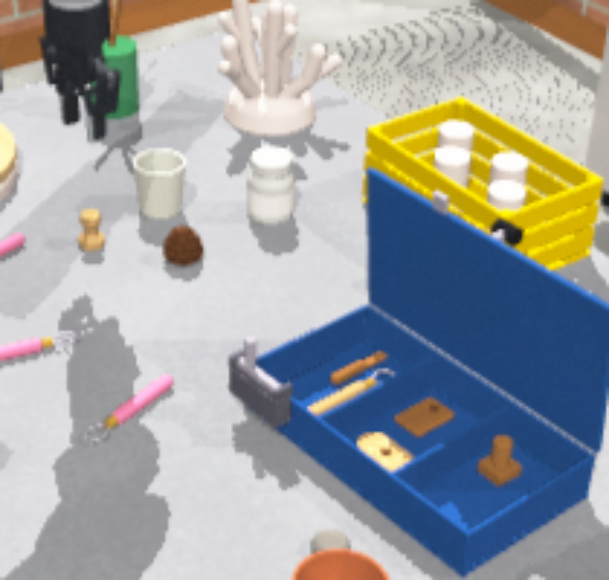

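View pics/t5c.png

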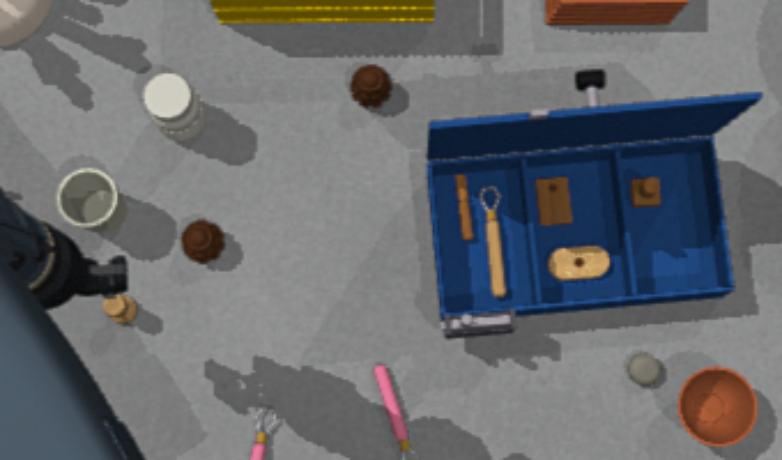

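The loop tool lies in the left compartment beside the knife. I now lower onto the stamp's top knob.

```bash
python3 -m pendant '[0,1,-15,0,0,0,0,0,-35,0,0,0,0,0,-25,0,0,0,0,0,-20,0,0,0,0,0,0,0,0,0,0,0,0,0,0,0]' 50 30
python3 -c "
from h import *
shot('side','s11');cv2.imwrite('pics/s11c.png',cv2.resize(cv2.imread('pics/s11.png')[130:220,230:350],None,fx=5,fy=5))
s=arm.state();print(s['position'],s['force'],s['width'])"
```

```text
time: 24.75
position: [0.4672, 0.3541, 0.0637]
eef_rot: [0.68, 0.734, -0.001, -0.0]
force: [0.4, 0.4, 0.9]
width: 0.0499
[0.46814959 0.35474253 0.06503408] [0.66788829 0.44959375 0.35167245] 0.05007382265439345
```

View pics/s11c.png

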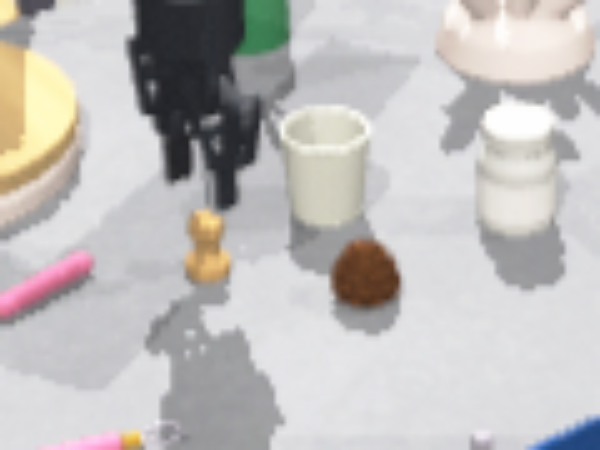

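The stamp (205,235) is centred below the open fingers (175 and 225), so I finish lowering and grip.

```bash
python3 -m pendant '[0,0,-15,0,0,0,0,0,-15,0,0,0,0,0,-10,0,0,0,0,0,0,0,0,0,0,0,0,0,0,0]' 50 30
python3 -m pendant '[0,0,0,0,0,0,0,0,0,0,0,0,0,0,0,0,0,0,0,0,0,0,0,0]' 10 40
python3 -m pendant '[0,0,10,0,0,0,0,0,20,0,0,0,0,0,0,0,0,0]' 10 40
python3 -c "
from h import *
shot('side','s12');cv2.imwrite('pics/s12c.png',cv2.resize(cv2.imread('pics/s12.png')[130:220,230:350],None,fx=5,fy=5))
s=arm.state();print(s['position'],s['force'],s['width'])"
```

```text
time: 25.3
position: [0.4672, 0.3546, 0.0237]
eef_rot: [0.679, 0.734, -0.001, -0.0]
force: [0.6, -0.7, -0.9]
width: 0.0498
time: 25.7
position: [0.4684, 0.3553, 0.0254]
eef_rot: [0.679, 0.734, 0.001, 0.0]
force: [0.6, -0.8, 2.0]
width: 0.0238
time: 26.0
position: [0.4697, 0.3562, 0.0579]
eef_rot: [0.679, 0.734, 0.003, 0.001]
force: [-0.0, 0.2, 0.6]
width: 0.0241
[0.46916113 0.35581117 0.05654616] [ 0.30875216  0.10052746 -0.41873702] 0.023805900960339077
```

View pics/s12c.png

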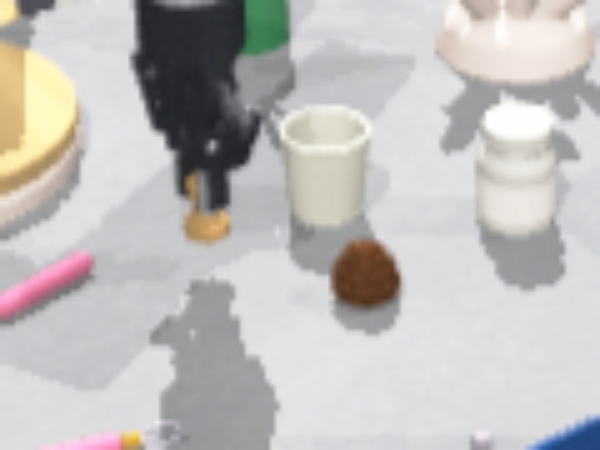

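```bash
python3 -m pendant '[0,0,30,0,0,0,0,0,40,0,0,0,0,0,40,0,0,0,0,-20,10,0,0,0,4,-38,0,0,0,0,4,-38,0,0,0,0,4,-38,0,0,0,0,4,-38,0,0,0,0,4,-38,0,0,0,0,4,-38,0,0,0,0,4,-38,0,0,0,0,4,-38,0,0,0,0]' 10 40
python3 -m pendant '[4,-38,0,0,0,0,4,-38,0,0,0,0,4,-38,0,0,0,0,4,-38,0,0,0,0,4,-38,0,0,0,0,4,-38,0,0,0,0,3,-38,0,0,0,0,0,-30,0,0,0,0,0,-16,0,0,0,0,0,0,0,0,0,0,0,0,0,0,0,0]' 10 40
python3 -c "
from h import *
shot('side','s13');cv2.imwrite('pics/s13c.png',cv2.resize(cv2.imread('pics/s13.png')[120:310,270:470],None,fx=3,fy=3))
s=arm.state();print(s['position'],s['force'],s['width'])"
```

```text
time: 27.25
position: [0.4992, 0.0294, 0.1735]
eef_rot: [0.679, 0.734, -0.0, -0.0]
force: [0.2, -0.5, -0.4]
width: 0.0241
time: 28.35
position: [0.5265, -0.2801, 0.1739]
eef_rot: [0.679, 0.734, 0.0, -0.001]
force: [0.0, -0.2, -0.8]
width: 0.0239
[ 0.52665485 -0.27963138  0.17416483] [-0.54194236  0.32160878 -0.15531174] 0.023745271469298817
```

View pics/s13c.png

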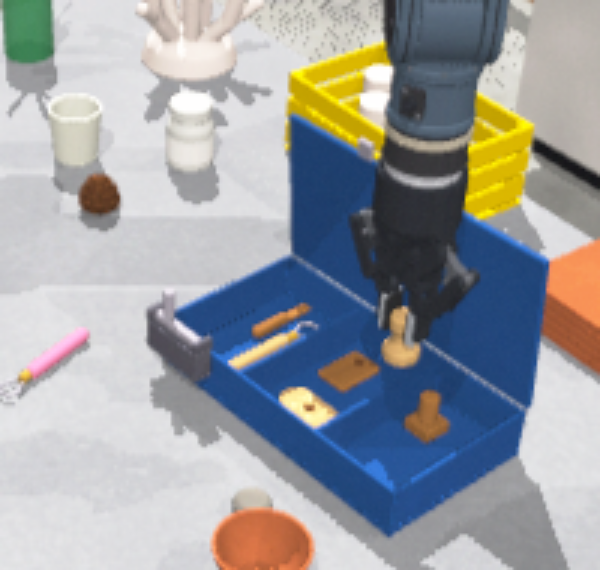

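The stamp is upright and over the right compartment. Lowering it now.

```bash
python3 -m pendant '[0,0,-15,0,0,0,0,0,-25,0,0,0,0,0,-25,0,0,0,0,0,-25,0,0,0,0,0,-20,0,0,0,0,0,-15,0,0,0,0,0,-10,0,0,0,0,0,-5,0,0,0,0,0,-2,0,0,0,0,0,0,0,0,0,0,0,0,0,0,0]' 10 40
python3 -c "
from h import *
s=arm.state();print(s['position'],s['force'],s['width'])"
```

```text
time: 29.5
position: [0.5275, -0.2817, 0.0336]
eef_rot: [0.679, 0.734, 0.0, 0.001]
force: [-0.2, -0.0, -1.0]
width: 0.0238
[ 0.5274858  -0.28165873  0.03364042] [-0.24094851 -0.0279618  -1.03711632] 0.023833543436011254
```

```bash
python3 -m pendant '[0,0,-2,0,0,0,0,0,-1,0,0,0,0,0,0,0,0,0]' 10 40
python3 -m pendant '[0,0,0,0,0,0,0,0,0,0,0,0,0,0,0,0,0,0,0,0,10,0,0,0,0,0,25,0,0,0,0,0,40,0,0,0,0,0,40,0,0,0,-15,10,20,0,0,0,-30,25,10,0,0,0,-30,30,0,0,0,0,-30,30,0,0,0,0,-20,30,0,0,0,0]' 42 40
python3 -m pendant '[-10,38,0,0,0,0,-5,40,0,0,0,0,0,40,0,0,0,0,0,40,0,0,0,0,0,40,0,0,0,0,0,30,0,0,0,0,0,0,0,0,0,0,0,0,0,0,0,0]' 42 40
python3 - <<'E'
from h import *
shot('top','t6');shot('side','s14');cv2.imwrite('pics/s14c.png',cv2.resize(cv2.imread('pics/s14.png')[100:310,230:470],None,fx=2.8,fy=2.8));cv2.imwrite('pics/t6c.png',cv2.resize(cv2.imread('pics/t6.png')[70:270,140:480],None,fx=2.3,fy=2.3))
s=arm.state();print(s['position'],s['force'])
W=cloud(load('s14')); 
# lid angle from blue points above .08
c=load('s14');hsv=cv2.cvtColor(c['frame'],cv2.COLOR_RGB2HSV);m=(hsv[...,0]>100)&(hsv[...,0]<128)&(hsv[...,1]>150)&(W[...,2]>.08)&(W[...,2]<.235)&(W[...,0]>.58)&(W[...,0]<.72)
P=W[m];q=P[:,:2]-[.554,-.17];a=np.radians(4.68);xc=q@[np.cos(a),np.sin(a)]
k=np.polyfit(P[:,2],xc,1);print('lid angle',np.pi/2+np.arctan(k[0]),len(P))
E
```

```text
time: 29.8
position: [0.5272, -0.2816, 0.0304]
eef_rot: [0.679, 0.734, 0.0, 0.001]
force: [-0.2, -0.6, 2.5]
width: 0.0238
time: 31.0
position: [0.4001, -0.1551, 0.1754]
eef_rot: [0.68, 0.734, 0.0, 0.0]
force: [0.2, 1.4, 1.0]
width: 0.0423
time: 31.8
position: [0.3867, 0.0722, 0.1751]
eef_rot: [0.679, 0.735, 0.0, 0.001]
force: [-0.0, -0.1, 0.7]
width: 0.0419
[0.38686022 0.07120625 0.17484898] [-0.21083286 -0.01890436 -0.02326031]
lid angle 1.555091419533928 4026
```

View pics/s14c.png

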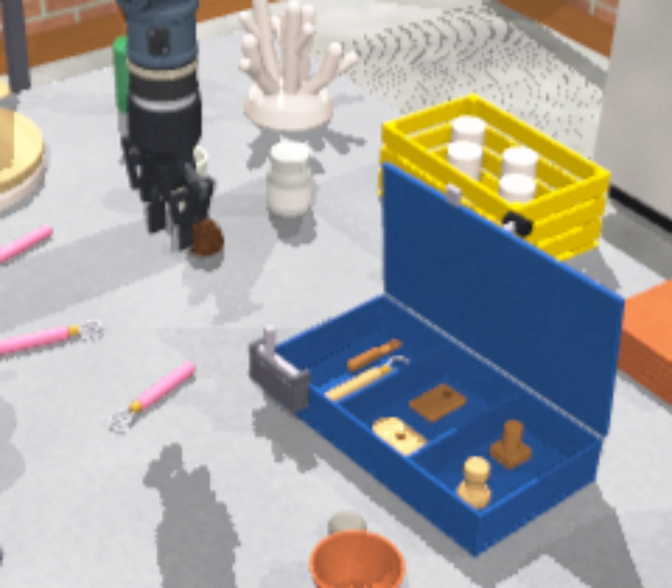

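View pics/t6c.png

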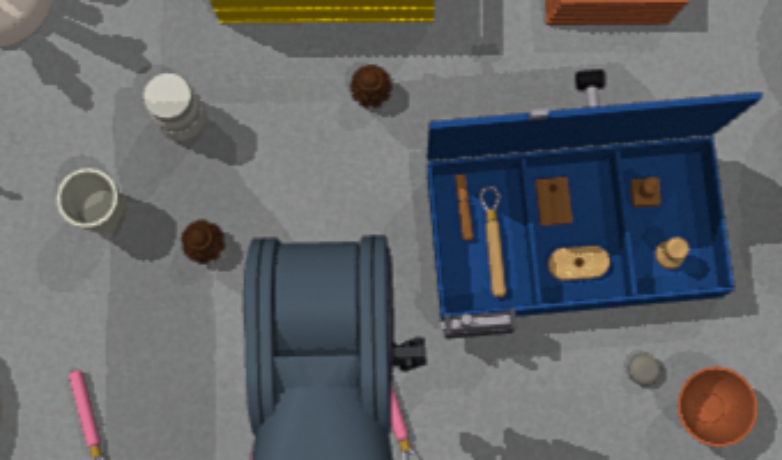

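The loop tool, rib and stamp each lie inside the right compartment, at top-crop (495,250), (580,262) and (672,252). The bolt is back, the lid is at about 1.55 rad, the bystanders haven't moved, and the arm is clear.

```bash
python3 -c "
from h import *
print(job.job_done())"
```

```text
the job is handed in; nothing more can be done
None
```

The job is done and handed in at about 32 s of the 72 s allowed. `job_done()` gave no verdict.

- **Bolt:** I gripped the pin and slid it about 30 mm to its stop, where it pushed back with about 16 N. It still showed fully back in the last pictures.
- **Lid:** I lifted it by the knob along its arc. The last depth check put it at about 1.55 rad.
- **Tools:** I lowered each one to the compartment floor before letting go.
  - The loop tool is in the left compartment with the knife.
  - The rib is in the middle compartment with the case rib.
  - The stamp stands in the right compartment with the case stamp.

The last top and side pictures show all three tools inside their compartments and the arm clear of everything. The cones, jar, cup, pebble and pinch pot look where they were; I compared them by eye and didn't measure them. No check failed or disagreed.

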